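# Hang the wash basket in the rim notch of the rinse bath

## Task

Pick up the small steel wash basket by its black grip, hook its bent lip over the near rim of the white rinse bath so the basket hangs inside, and slide it along the rim until it drops fully home into the notch of the blue rim strip; then let go and leave it hanging. The bath is delicate: feel your way and never load it with more than about 15 N, and do not disturb the beaker, the dropper bottle or the timer.

Things in the scene. Friction and masses are not known exactly. Their poses are not given: they have to be found in the camera images.
- bath: white open rinse bath, fixed to the worktop, 130 (its x) x 220 (its y) x 120 mm high; origin at the centre of its underside, z up; its -x wall faces the robot and is the near wall, 8 mm thick; other walls 5 mm, inner floor at z 6 mm. The middle 92 mm of the near rim is a blue plastic strip, flush with the white rim, with one notch; it does not move under the allowed loads
- bath_rim (a point): point on top of the near rim (120 mm up), mid thickness and mid length; axes as the bath's: x into the bath, y along the rim. The notch in the blue strip is 27.5 mm wide (y), 8 mm deep, right through the wall. Its middle lies anywhere within 30 mm either side of this point along y, new in each run and not measured: it must be seen or felt
- basket: loose steel basket, 110-230 g, 44 (x) x 66 (y) x 45 mm high, origin under its floor's middle, z up, standing upright. Hook: from mid -x side a 24 mm wide (y) strip rises, bends to -x as a flat bridge (underside z 92, top z 95 mm) and down as a lip ending at z 62; slot 12.5 mm wide in x, open downward. Fully home: bridge on the notch floor, basket inside the bath, axes along the bath's
- basket_grip (a point): point in the black grip block on top of the bridge, a block 16 (x) x 24 (y) x 40 mm high from z 95 to 135 mm of the basket; the point lies on the block's axis, 24 mm above its lower end and 28.25 mm from the basket's axis toward its -x
- basket_seat (a point): middle of the underside of the bridge, in mid slot, 27 mm straight below basket_grip
- beaker: small glass beaker, 56x50x58 mm, bystander; origin under its centre
- dropper: small dropper bottle with black cap, 33x33x78 mm, bystander; origin under its centre
- timer: white bench timer, 50x66x69 mm, bystander; origin under its centre

How it is judged:
By the outcome, as a careful person would: the job done as asked, in the order asked, and still so for the second after the job is handed in, with the robot touching nothing.
It also fails if it takes over 48 s, if anything falls off the work surface, if the arm or the gripper's body presses on something with over 40 N, if the wrist force passes 120 N, or if a joint passes its speed limit or range.

## Robot

A 6-joint arm with a two-finger parallel gripper is mounted at the origin on a cart in front of the work surface, level with it; the furniture and walls round the work are solid. World frame = base frame: x ahead of the robot, y to its left, z up, the work surface at z = 0. Lengths are in m, angles in rad, forces in N, time in s.
With the tool pointing down it reaches from about 0.375 to 0.925 m from the base axis. Payload 5.7 kg.
Tool frame: the origin (TCP) lies between the finger pads; the fingertips stand 19 mm ahead of it and the grasp point (between the pads) is the TCP; z points along the fingers, y is the line along which they close (so a half turn about z gives the same grasp; the last joint's range is limited). The gripper opens to 85 mm and grips with 20 to 120 N. Pads are 22 mm wide; open, the fingers measure 114 mm over their backs; the gripper's body (76 mm by 85 mm) begins 54 mm behind the grasp point. The pads swing forward as they close: fully open they stand 13 mm farther back than shut.
Start: joints at [-1.457, 0.359, 1.51, -0, 1.272, -0.115], TCP at [0.136, -0.584, 0.25] pointing down, gripper open.
Joint ranges: [-2.97, 2.97], [-1.01, 2.36], [0.21, 2.38], [-0.96, 4.11], [0.2, 2.71], [-2.98, 2.98]. Speed limits (rad/s): [2.39, 2.39, 3.14, 3.14, 3.14, 3.14].

## Interface

Orientations are given as a rotation vector (axis times angle).
In Python, from station import bot gives the robot as it stands.
- The arm moves only by the tool send_rows, never from a script. Its arguments are lists of equal length, an entry for each row: "travel": the shift along the tool's x, y, z normalised to -1 to 1, where 1 is 0.25 m, a list of three; "twist": the turn about the tool's z normalised to -1 to 1, where 1 is 180 degrees; "claw": the closure in counts, from 0 (fully open) to 255 (shut). A call has 1 to 10 rows; each row is the pose to reach, as a shift and turn from the pose commanded when the call began, along the tool's axes at that moment, turning the shorter way round; what a row does not reach only later rows make up. A row lasts 1/12 s, in which the tool goes at most 41.7 mm and 7.16 degrees, less where a joint would pass 70% of its speed; a pose out of reach is approached as far as the arm can. A call with a number of a shift or a turn outside -1 to 1 is refused whole. A call with a gripper value outside its range is refused whole. The fingers move at their own pace and stop on an object; "squeeze" is the grip in N (left out, the last holds). Time passes only in rows, so rows that repeat a pose let the fingers close. It gives the time, the measured TCP pose, the force, the opening and the grip force at its end, in the units of the state.
- bot.get_state(): the state, without advancing time (a new reading comes with each control period).
- bot.grab_frame(name): name is "scene" or "top" or "wrist"; returns the picture (420x560x3 uint8, red, green, blue); there is no depth.
- bot.camera_info(name): a dict with "intrinsics" (3x3 intrinsics, pixels), "R" (3x3) and "t" (3): a world point X has camera coordinates R X + t. Camera axes: x right, y down, z forward; pixel columns grow to the right and rows downward; lengths in m; the calibration is good to about 2 mm. A picture is of the moment at which its call begins: read the wrist's pose just before it. camera_info takes no time and is no camera call; for the wrist camera it gives the pose at the moment of the call.
- bot.finish_job(): hands the job in; it is judged then, once.
The state is a dict: "time_s": time; "q": joint angles; "qvel": joint speeds; "joint_efforts": joint torques, N m; "eef_pos": TCP position; "tcp_rot": TCP orientation; "contact_force": force on the tool from outside, world axes, zero at the start; "moment": the same for the moment, N m; "opening": finger opening in m; "gripper_force": force on a finger pad.
Only numpy, scipy, OpenCV 4.12 (cv2) and the standard library are available. Lean on these libraries where they do the work, as an engineer would, in place of code of your own. Each camera call takes 0.05 s, during which the arm holds its last target. There are 200 camera calls.

## Working session

There is one attempt and no reset: what is moved stays moved. The work goes in short steps, Python scripts to look and compute and a tool call to move; the robot and the scene stay as the last step left them, time stands still between calls to the robot, and variables do not carry over. Pictures are saved under pics/ and viewed, at most 10 in all, crops included, and the job is handed in when it is done.

Besides the shell and the picture viewer there is one more tool, called after "Request:" as a command line: name --pt "numbers of a row" for each row, then --argument value for the rest. send_rows: Moves the arm, as the interface text tells. Scaled input: -1 to 1 covers 0.25 m each way for a shift and 180 degrees each way for a turn. Its arguments: {"type":"object","properties":{"travel":{"type":"array","items":{"type":"array","items":{"type":"number","minimum":-1,"maximum":1}}},"twist":{"type":"array","items":{"type":"number","minimum":-1,"maximum":1}},"claw":{"type":"array","items":{"type":"number"}},"squeeze":{"type":"number"}},"required":["travel","twist","claw"]}

```bash
mkdir -p pics; ls; python3 - <<'E'
from station import bot
import cv2, numpy as np
s=bot.get_state(); print({k:np.round(v,3) for k,v in s.items()})
for n in ("scene","top"):
    cv2.imwrite(f"pics/{n}0.png",bot.grab_frame(n)[:,:,::-1]); c=bot.camera_info(n); print(n,[np.round(c[k],4).tolist() for k in c])
E
```

```text
pics
{'time_s': np.float64(0.0), 'q': array([-1.457,  0.36 ,  1.511, -0.   ,  1.272, -0.115]), 'qvel': array([ 0.001,  0.001, -0.001,  0.001, -0.001, -0.   ]), 'joint_efforts': array([ 2.0000e-03, -5.2762e+01, -2.7862e+01, -0.0000e+00,  1.3000e-02,
       -0.0000e+00]), 'eef_pos': array([ 0.136, -0.584,  0.249]), 'tcp_rot': array([-3.119, -0.358,  0.   ]), 'contact_force': array([0.589, 0.226, 0.484]), 'moment': array([-0.045,  0.011,  0.027]), 'gripper_force': np.float64(0.0), 'opening': np.float64(0.086)}
scene [[[446.2603, 0.0, 274.5791], [0.0, 446.2603, 207.7587], [0.0, 0.0, 1.0]], [[-0.8919, -0.4523, -0.002], [-0.3416, 0.6765, -0.6524], [0.2964, -0.5812, -0.7579]], [0.5633, 0.1679, 0.9962]]
top [[[412.4618, 0.0, 278.2199], [0.0, 412.4618, 209.2359], [0.0, 0.0, 1.0]], [[0.0106, -0.9999, -0.0035], [-0.9939, -0.0102, -0.1102], [0.1101, 0.0047, -0.9939]], [0.1142, 0.5497, 0.9659]]
```

View pics/scene0.png

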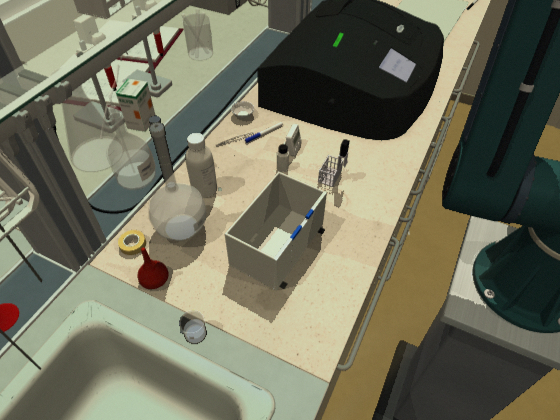

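View pics/top0.png

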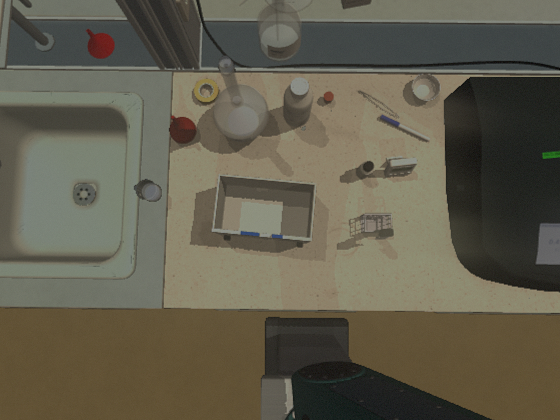

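The scene shows the bath with a blue rim strip (notch visible near scene 303,223 / top ~265,236), and the basket at top ~(372,226), grip toward the robot. The dropper is at top (366,168), the timer at (402,166) and the beaker at (150,190). I'll zoom in next.

```bash
python3 - <<'E'
import cv2, numpy as np
t=cv2.imread("pics/top0.png"); s=cv2.imread("pics/scene0.png")
a=cv2.resize(t[165:250,205:405],(800,340),interpolation=cv2.INTER_CUBIC)
b=cv2.resize(s[130:280,220:360],None,fx=4,fy=4,interpolation=cv2.INTER_CUBIC)
cv2.imwrite("pics/tc.png",a); cv2.imwrite("pics/sc.png",b)
for n,im in(("top",t),("scene",s)):
    m=((im[:,:,0].astype(int)-im[:,:,2]>60)).astype(np.uint8)
    k,l,st,ce=cv2.connectedComponentsWithStats(m)
    print(n,[(st[i].tolist(),ce[i].round(1).tolist()) for i in range(1,k) if st[i][4]>8])
E
```

```text
top [([241, 232, 17, 3, 31], [248.8, 232.9])]
scene [([246, 133, 14, 8, 33], [252.0, 136.5]), ([306, 209, 7, 9, 32], [309.2, 213.1]), ([290, 225, 12, 14, 55], [295.6, 231.4])]
```

View pics/tc.png

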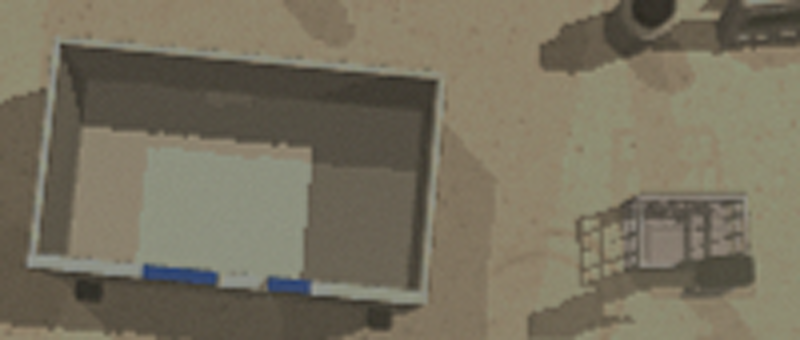

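View pics/sc.png

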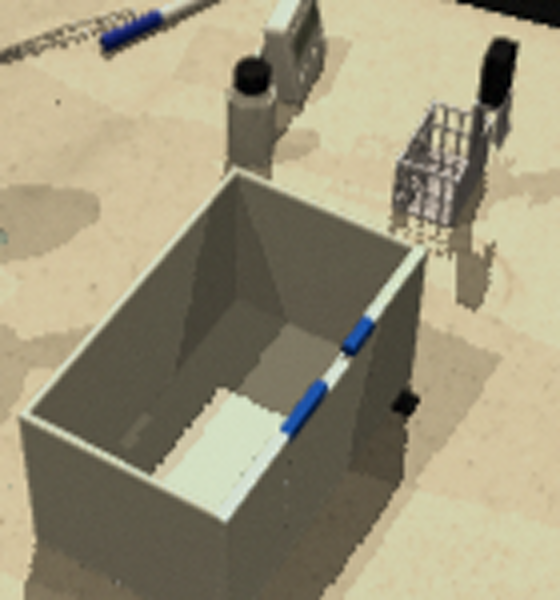

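Crops: in the top crop, the outer rim corners are (57,40), (440,77), (427,303) and (28,268). The notch spans x 218–267 at y≈281, and the grip is at ≈(725,272). In the scene crop, the rim corners are (240,172), (425,248), (228,520) and (25,413), the notch runs ≈(322,384)–(347,350), and the grip is at (497,75).

```bash
cat > h.py <<'E'
from station import bot
import cv2, numpy as np
from scipy.optimize import least_squares
from scipy.spatial.transform import Rotation as Ro
T=lambda p:(205+(p[0]+.5)/4-.5,165+(p[1]+.5)/4-.5)
S=lambda p:(220+(p[0]+.5)/4-.5,130+(p[1]+.5)/4-.5)
def proj(c,X):
    Y=c["R"]@X+c["t"]; p=c["intrinsics"]@Y; return p[:2]/p[2]
def w(v,P):
    c,s=np.cos(v[2]),np.sin(v[2]); return np.array([v[0]+c*P[0]-s*P[1],v[1]+s*P[0]+c*P[1],P[2]])
E
python3 - <<'E'
from h import *
ct,cs=bot.camera_info("top"),bot.camera_info("scene")
z=.12
B=[(ct,T((57,40)),(.065,.11,z)),(ct,T((440,77)),(.065,-.11,z)),(ct,T((427,303)),(-.065,-.11,z)),(ct,T((28,268)),(-.065,.11,z)),
(cs,S((240,172)),(.065,-.11,z)),(cs,S((425,248)),(-.065,-.11,z)),(cs,S((228,520)),(-.065,.11,z)),(cs,S((25,413)),(.065,.11,z))]
K=[(ct,T((638,197)),(.022,.033,.045)),(ct,T((748,197)),(.022,-.033,.045)),(ct,T((725,272)),(-.02825,0,.117)),(cs,S((497,75)),(-.02825,0,.115))]
for n,L,x0 in(("bath",B,(.5,.05,0)),("bask",K,(.5,-.2,0))):
    f=lambda v:np.concatenate([proj(c,w(v,P))-p for c,p,P in L])
    r=least_squares(f,x0); print(n,r.x.round(4),np.degrees(r.x[2]).round(2),r.fun.round(1))
    if n=="bath": vb=r.x
    else: print("grip",w(r.x,(-.02825,0,.119)).round(4))
# notch y along rim, from both
print("rim",w(vb,(-.061,0,.12)).round(4))
for c,ps in((ct,[T((143,272)),T((218,279)),T((267,284)),T((311,287))]),(cs,[S((288,430)),S((322,384)),S((347,350)),S((374,320))])):
    for p in ps:
        r=least_squares(lambda y:proj(c,w(vb,(-.061,y[0],.12)))-p,[0]); print((r.x*1000).round(1),r.fun.round(1))
E
```

```text
bath [ 0.5435  0.1525 -0.0829] -4.75 [-2.1 -1.3  0.9 -1.5 -0.8  0.7 -1.4  0.  -0.1 -2.6  2.4 -0.6  1.4 -0.
 -0.6 -0.2]
bask [ 0.5178 -0.1159 -0.023 ] -1.32 [-0.4 -1.1 -0.1 -0.2 -0.7  0.1  1.8 -1.2]
grip [ 0.4896 -0.1152  0.119 ]
rim [0.4827 0.1575 0.12  ]
[44.2] [ 0. -0.]
[3.1] [ 0. -0.]
[-23.8] [ 0.  -0.1]
[-47.9] [-0.   0.2]
[47.4] [0.4 0.3]
[11.5] [0.4 0.3]
[-16.] [0.4 0.3]
[-43.1] [-0.4 -0.3]
```

Request:
send_rows --pt "0.7 -0.84 -0.32" --pt "0.7 -0.84 -0.32" --pt "0.7 -0.84 -0.32" --pt "0.7 -0.84 -0.32" --pt "0.7 -0.84 -0.32" --pt "0.7 -0.84 -0.32" --pt "0.7 -0.84 -0.32" --pt "0.7 -0.84 -0.32" --pt "0.7 -0.84 -0.32" --twist '[-0.28, -0.28, -0.28, -0.28, -0.28, -0.28, -0.28, -0.28, -0.28]' --claw '[0, 0, 0, 0, 0, 0, 0, 0, 0]' --squeeze 40

```text
time_s: 0.85
eef_pos: [0.2595, -0.339, 0.3308]
tcp_rot: [2.668, 1.656, -0.0]
contact_force: [-0.3, -0.6, -0.1]
opening: 0.0852
gripper_force: 0.0
```

```bash
cat >> h.py <<'E'
def go(P,yaw,ref=None):
    "travel, twist (normalised) from present pose to world P with tool x at yaw deg"
    s=bot.get_state(); R=Ro.from_rotvec(s["tcp_rot"]).as_matrix()
    y0=np.degrees(np.arctan2(R[1,0],R[0,0])); d=R.T@(np.array(P)-s["eef_pos"])
    print("t",round(s["time_s"],2),"pos",s["eef_pos"].round(4),"yaw",y0.round(2),"tilt",R[:,2].round(3),"F",s["contact_force"].round(2),"open",s["opening"].round(4),"gf",s["gripper_force"])
    print("travel",(d/.25).round(4).tolist(),"twist",round(-(yaw-y0)/180,4))
E
python3 -c "
from h import *
go((.487,-.115,.25),88.7)"
```

```text
Traceback (most recent call last):
  File "h.py", line 15, in go
    print("t",round(s["time_s"],2),"pos",s["eef_pos"].round(4),"yaw",y0.round(2),"tilt",R[:,2].round(3),"F",s["contact_force"].round(2),"open",s["opening"].round(4),"gf",s["gripper_force"])
                                                                                                                                               ^^^^^^^^^^^^^^^^^^
AttributeError: 'float' object has no attribute 'round'
```

```bash
sed -i 's/s\["opening"\].round(4)/round(s["opening"],4)/' h.py; python3 -c "
from h import *
go((.487,-.115,.27),88.7)"
```

```text
t 0.85 pos [ 0.2595 -0.339   0.3308] yaw 63.64 tilt [ 0.001 -0.001 -1.   ] F [-0.33 -0.58 -0.1 ] open 0.0852 gf 0.0
travel [1.2072, 0.4175, 0.2425] twist -0.1392
```

Request:
send_rows --pt "0.98 0.34 0.0" --pt "0.98 0.34 0.0" --pt "0.98 0.34 0.0" --pt "0.98 0.34 0.0" --pt "0.98 0.34 0.0" --pt "0.98 0.34 0.0" --pt "0.98 0.34 0.0" --pt "0.98 0.34 0.0" --twist '[-0.139, -0.139, -0.139, -0.139, -0.139, -0.139, -0.139, -0.139]' --claw '[0, 0, 0, 0, 0, 0, 0, 0]'

```text
time_s: 1.52
eef_pos: [0.446, -0.1582, 0.3294]
tcp_rot: [-2.247, -2.194, 0.0]
contact_force: [-0.4, 0.3, 0.5]
opening: 0.0852
gripper_force: 0.0
```

```bash
python3 -c "
from h import *
go((.489,-.115,.25),88.7)
c=bot.camera_info('wrist')
print([np.round(c[k],4).tolist() for k in c]); print('proj grip',proj(c,np.array([.489,-.115,.135])))
cv2.imwrite('pics/w1.png',bot.grab_frame('wrist')[:,:,::-1])"
```

```text
t 1.52 pos [ 0.446  -0.1582  0.3294] yaw 88.63 tilt [-0.001  0.001 -1.   ] F [-0.36  0.33  0.53] open 0.0852 gf 0.0
travel [0.1765, 0.1682, 0.3176] twist -0.0004
[[[358.5368, 0.0, 274.8943], [0.0, 358.5368, 214.3147], [0.0, 0.0, 1.0]], [[0.9997, -0.0234, -0.0014], [-0.0222, -0.9629, 0.2691], [-0.0076, -0.269, -0.9631]], [-0.4484, -0.1997, 0.4144]]
proj grip [324.30974322 141.26104897]
```

View pics/w1.png

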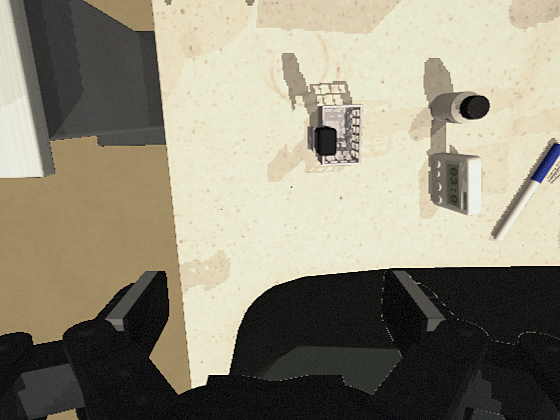

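The black grip spans x 314–337, y 126–156 in the wrist picture, centred at ≈(325,141). The prediction was (324,141), so the position is good and I can descend.

Request:
send_rows --pt "0.178 0.17 0.3" --pt "0.178 0.17 0.3" --pt "0.178 0.17 0.5" --pt "0.178 0.17 0.65" --pt "0.178 0.17 0.75" --pt "0.178 0.17 0.84" --pt "0.178 0.17 0.84" --pt "0.178 0.17 0.84" --twist '[0, 0, 0, 0, 0, 0, 0, 0]' --claw '[60, 60, 60, 60, 60, 60, 60, 60]'

```text
time_s: 2.23
eef_pos: [0.4862, -0.1169, 0.1194]
tcp_rot: [-2.25, -2.188, 0.003]
contact_force: [-0.4, 0.1, 0.4]
opening: 0.0655
gripper_force: 0.0
```

Request:
send_rows --pt "0 0 0" --pt "0 0 0" --pt "0 0 0" --pt "0 0 0" --pt "0 0 0" --pt "0 0 0" --pt "0 0 0" --pt "0 0 0" --pt "0 0 0" --pt "0 0 0" --twist '[0, 0, 0, 0, 0, 0, 0, 0, 0, 0]' --claw '[255, 255, 255, 255, 255, 255, 255, 255, 255, 255]' --squeeze 40

```text
time_s: 3.07
eef_pos: [0.4901, -0.1161, 0.1222]
tcp_rot: [2.246, 2.19, 0.003]
contact_force: [0.6, -0.8, 7.3]
opening: 0.0158
gripper_force: 40.1
```

```bash
python3 -c "
from h import *
go((.489,-.115,.28),85)"
```

```text
t 3.07 pos [ 0.4901 -0.1161  0.1222] yaw 88.55 tilt [ 0.005 -0.002 -1.   ] F [ 0.64 -0.8   7.33] open 0.0158 gf 40.13120949268341
travel [0.0032, -0.0012, -0.6314] twist 0.0197
```

Request:
send_rows --pt "0 0 -0.02" --pt "0 0 -0.05" --pt "0 0 -0.1" --pt "0 0 -0.2" --pt "0 0 -0.35" --pt "0 0 -0.5" --pt "0 0 -0.64" --pt "0 0 -0.64" --pt "0 0 -0.64" --twist '[0, 0, 0, 0, 0, 0, 0, 0.015, 0.02]' --claw '[255, 255, 255, 255, 255, 255, 255, 255, 255]'

```text
time_s: 3.82
eef_pos: [0.4889, -0.1157, 0.2833]
tcp_rot: [2.316, 2.116, 0.004]
contact_force: [0.4, -0.5, -1.9]
opening: 0.0155
gripper_force: 39.2
```

```bash
python3 -c "
from h import *
go((.483,.1575,.28),85)
c=bot.camera_info('wrist')
cv2.imwrite('pics/w2.png',bot.grab_frame('wrist')[:,:,::-1])"
```

```text
t 3.82 pos [ 0.4889 -0.1157  0.2833] yaw 84.83 tilt [ 0.005 -0.002 -1.   ] F [ 0.43 -0.53 -1.93] open 0.0155 gf 39.20630693435669
travel [1.0861, -0.122, 0.0111] twist -0.001
```

View pics/w2.png

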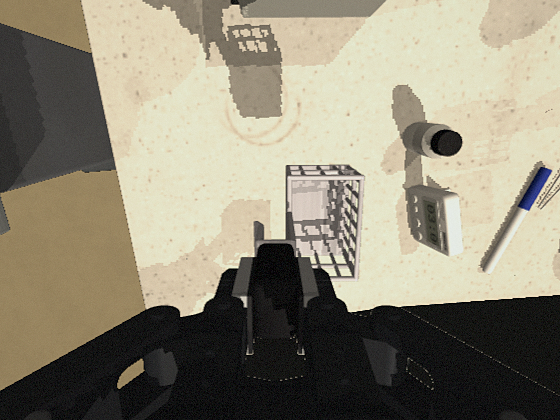

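The basket hangs straight in the gripper (rim corners ≈(287,165), (361,167), (357,278)). Next I'll move part-way toward the bath and look at the notch from close by.

Request:
send_rows --pt "0.6 -0.05 0" --pt "0.6 -0.05 0" --pt "0.6 -0.05 0" --pt "0.6 -0.05 0" --pt "0.6 -0.05 0" --pt "0.6 -0.05 0" --twist '[0, 0, 0, 0, 0, 0]' --claw '[255, 255, 255, 255, 255, 255]'

```text
time_s: 4.37
eef_pos: [0.4871, 0.0364, 0.2788]
tcp_rot: [-2.311, -2.124, 0.004]
contact_force: [0.1, -0.6, -1.7]
opening: 0.0155
gripper_force: 39.2
```

```bash
python3 -c "
from h import *
import json
go((.483,.1575,.28),85)
c=bot.camera_info('wrist'); json.dump({k:np.array(c[k]).tolist() for k in c},open('w3.json','w'))
im=bot.grab_frame('wrist')[:,:,::-1]
cv2.imwrite('pics/w3.png',im)
cv2.imwrite('pics/w3c.png',cv2.resize(im[0:290,160:460],None,fx=2,fy=2,interpolation=cv2.INTER_CUBIC))"
```

```text
t 4.37 pos [0.4871 0.0364 0.2788] yaw 85.16 tilt [-0.004  0.    -1.   ] F [ 0.06 -0.62 -1.66] open 0.0155 gf 39.21580731868744
travel [0.4812, -0.0572, -0.0047] twist 0.0009
```

View pics/w3c.png

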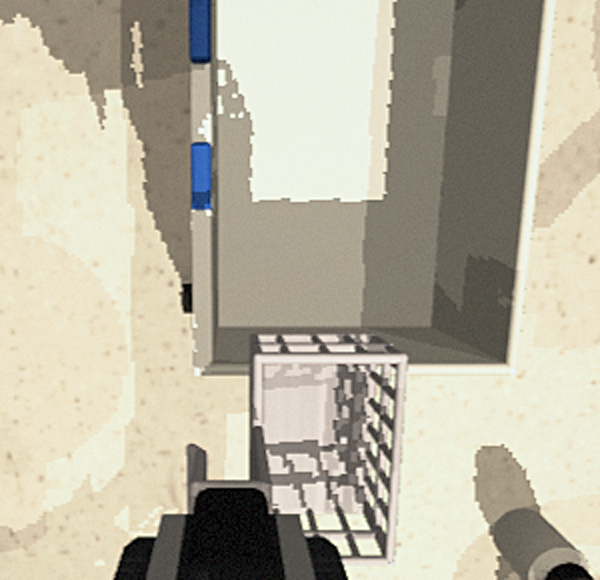

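Close view (2x crop): the near rim's top face spans x 191–214, the notch is between rows ≈58–62 and 142, and the blue strip's -y end is at row 209. The bath's -y corners are at (193,374) and (515,372). The basket rim corners are (256,355), (406,355) and (388,560).

```bash
python3 - <<'E'
from h import *
import json
c={k:np.array(v) for k,v in json.load(open('w3.json')).items()}
W=lambda p:(160+(p[0]+.5)/2-.5,(p[1]+.5)/2-.5)
def hit(p,z):
    return least_squares(lambda q:proj(c,np.array([q[0],q[1],z]))-W(p),[.5,.15]).x
for n,p in dict(outA=(192,370),outB=(190,0),inA=(214,365),inB=(212,60),nlo=(203,142),nhi=(202,58),blueEnd=(203,209),corner=(193,374),far=(515,372)).items(): print(n,hit(p,.12).round(4))
t=np.array([.4871,.0364,.2788])
L=[((256,355),(-.022,.033,.045)),((406,355),(.022,.033,.045)),((388,560),(.022,-.033,.045))]
f=lambda v:np.concatenate([proj(c,w([v[0],v[1],v[3]],P)+[0,0,v[2]])-W(p) for p,P in L])
r=least_squares(f,[.51,.036,.16,-.08]); print(r.x.round(4),np.degrees(r.x[3]),r.fun.round(1))
print("seat in world",(w([r.x[0],r.x[1],r.x[3]],(-.02825,0,.092))+[0,0,r.x[2]]).round(4))
E
```

```text
outA [0.4716 0.0502]
outB [0.4838 0.1808]
inA [0.4806 0.0515]
inB [0.4898 0.1612]
nlo [0.484  0.1343]
nhi [0.4863 0.1622]
blueEnd [0.4818 0.111 ]
corner [0.4719 0.0486]
far [0.5998 0.0387]
[ 0.515   0.0319  0.1467 -0.0974] -5.579087043012259 [ 0.1 -0.6 -0.4  0.5  0.4  0.1]
seat in world [0.4869 0.0347 0.2387]
```

```bash
python3 -c "
from h import *
go((.482,.117,.20),84.8)"
```

```text
t 4.42 pos [0.4874 0.0354 0.279 ] yaw 85.06 tilt [-0.003 -0.    -1.   ] F [-0.63  0.58 -1.91] open 0.0155 gf 39.21867907047272
travel [0.3236, -0.0487, 0.316] twist 0.0015
```

Request:
send_rows --pt "0.32 -0.049 0.0" --pt "0.324 -0.049 0.0" --pt "0.324 -0.049 0.1" --pt "0.324 -0.049 0.2" --pt "0.324 -0.049 0.28" --pt "0.324 -0.049 0.31" --pt "0.324 -0.049 0.31" --pt "0.324 -0.049 0.31" --twist '[0.0015, 0.0015, 0.0015, 0.0015, 0.0015, 0.0015, 0.0015, 0.0015]' --claw '[255, 255, 255, 255, 255, 255, 255, 255]'

```text
time_s: 5.08
eef_pos: [0.4837, 0.116, 0.2028]
tcp_rot: [-2.323, -2.114, 0.001]
contact_force: [0.0, -0.3, -0.9]
opening: 0.0155
gripper_force: 39.3
```

```bash
python3 -c "
from h import *
import json
go((.482,.117,.15),84.8)
c=bot.camera_info('wrist'); json.dump({k:np.array(c[k]).tolist() for k in c},open('w4.json','w'))
im=bot.grab_frame('wrist')[:,:,::-1]
cv2.imwrite('pics/w4.png',im)
cv2.imwrite('pics/w4c.png',cv2.resize(im[0:290,160:460],None,fx=2,fy=2,interpolation=cv2.INTER_CUBIC))"
```

```text
t 5.08 pos [0.4837 0.116  0.2028] yaw 84.59 tilt [-0.001 -0.    -1.   ] F [ 0.04 -0.29 -0.9 ] open 0.0155 gf 39.27944004535675
travel [0.0035, -0.0071, 0.2112] twist -0.0012
```

View pics/w4c.png

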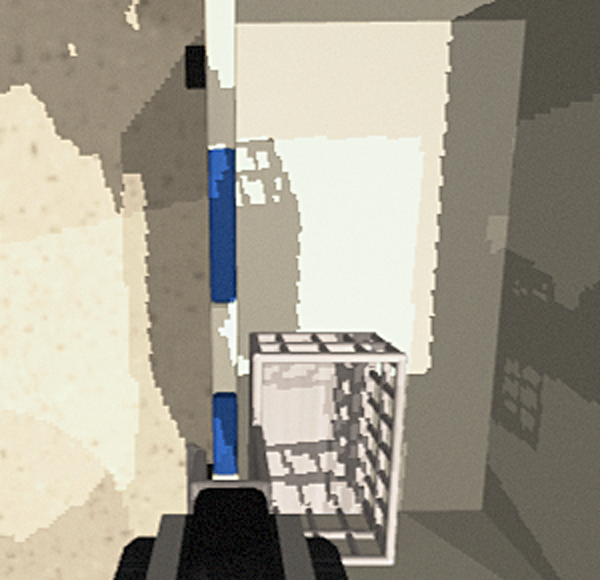

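The rim (x 214–238) runs between the lip (x≈190–205) and the basket stem (x≈250), so the slot is lined up. The blue strip spans rows 148–476, with the notch at rows ≈300–392.

```bash
python3 - <<'E'
from h import *
import json
c={k:np.array(v) for k,v in json.load(open('w4.json')).items()}
W=lambda p:(160+(p[0]+.5)/2-.5,(p[1]+.5)/2-.5)
hit=lambda p,z:least_squares(lambda q:proj(c,np.array([q[0],q[1],z]))-W(p),[.5,.15]).x
for n,p in dict(out1=(206,0),in1=(235,0),out2=(212,460),in2=(238,460),nlo=(225,392),nhi=(222,300),e1=(222,148),e2=(226,476)).items(): print(n,hit(p,.12).round(4))
L=[((253,357),(-.022,.033,.045)),((406,355),(.022,.033,.045)),((394,562),(.022,-.033,.045))]
f=lambda v:np.concatenate([proj(c,w([v[0],v[1],v[3]],P)+[0,0,v[2]])-W(p) for p,P in L])
r=least_squares(f,[.51,.1,.1,-.08]); print(r.x.round(4),np.degrees(r.x[3]),r.fun.round(1))
print("seat in world",(w([r.x[0],r.x[1],r.x[3]],(-.02825,0,.092))+[0,0,r.x[2]]).round(4))
E
```

```text
out1 [0.4884 0.239 ]
in1 [0.4958 0.2383]
out2 [0.4775 0.1162]
in2 [0.4853 0.1154]
nlo [0.4835 0.1367]
nhi [0.4852 0.1633]
e1 [0.4891 0.2035]
e2 [0.4813 0.1107]
[ 0.512   0.1115  0.0744 -0.0809] -4.633535625034187 [ 0.3 -0.1 -0.4 -0.1  0.1  0.2]
seat in world [0.4838 0.1138 0.1664]
```

Request:
send_rows --pt "0.002 -0.009 0.0" --pt "0.002 -0.009 0.02" --pt "0.002 -0.009 0.04" --pt "0.002 -0.009 0.055" --pt "0.002 -0.009 0.065" --pt "0.002 -0.009 0.072" --pt "0.002 -0.009 0.078" --pt "0.002 -0.009 0.082" --twist '[0, 0, 0, 0, 0, 0, 0, 0]' --claw '[255, 255, 255, 255, 255, 255, 255, 255]'

```text
time_s: 5.8
eef_pos: [0.4814, 0.1177, 0.1821]
tcp_rot: [-2.322, -2.116, 0.0]
contact_force: [0.5, 0.5, -2.3]
opening: 0.0155
gripper_force: 39.4
```

Request:
send_rows --pt "0 0 0.008" --pt "0 0 0.016" --pt "0 0 0.024" --pt "0 0 0.032" --pt "0 0 0.032" --twist '[0, 0, 0, 0, 0]' --claw '[255, 255, 255, 255, 255]'

```text
time_s: 6.22
eef_pos: [0.4812, 0.1176, 0.1739]
tcp_rot: [-2.322, -2.115, 0.001]
contact_force: [0.6, -0.2, -1.7]
opening: 0.0154
gripper_force: 39.3
```

No contact; continuing in small steps.

Request:
send_rows --pt "0 0 0.008" --pt "0 0 0.016" --pt "0 0 0.024" --pt "0 0 0.032" --pt "0 0 0.032" --twist '[0, 0, 0, 0, 0]' --claw '[255, 255, 255, 255, 255]'

```text
time_s: 6.63
eef_pos: [0.4811, 0.1176, 0.1659]
tcp_rot: [-2.322, -2.115, 0.001]
contact_force: [0.5, 0.6, -1.2]
opening: 0.0152
gripper_force: 39.3
```

Request:
send_rows --pt "0 0 0.006" --pt "0 0 0.012" --pt "0 0 0.018" --pt "0 0 0.018" --twist '[0, 0, 0, 0]' --claw '[255, 255, 255, 255]'

```text
time_s: 6.97
eef_pos: [0.4813, 0.1176, 0.1615]
tcp_rot: [-2.322, -2.115, 0.0]
contact_force: [-0.7, 0.3, -1.3]
opening: 0.0158
gripper_force: 39.3
```

Request:
send_rows --pt "0 0 0.004" --pt "0 0 0.008" --pt "0 0 0.012" --pt "0 0 0.012" --twist '[0, 0, 0, 0]' --claw '[255, 255, 255, 255]'

```text
time_s: 7.3
eef_pos: [0.4813, 0.1176, 0.1586]
tcp_rot: [-2.322, -2.115, 0.0]
contact_force: [0.3, 0.3, -1.6]
opening: 0.0152
gripper_force: 39.3
```

Request:
send_rows --pt "0 0 0.004" --pt "0 0 0.008" --pt "0 0 0.008" --twist '[0, 0, 0]' --claw '[255, 255, 255]'

```text
time_s: 7.55
eef_pos: [0.4813, 0.1176, 0.1567]
tcp_rot: [-2.322, -2.115, 0.0]
contact_force: [-0.2, -0.1, -2.2]
opening: 0.0153
gripper_force: 39.3
```

Request:
send_rows --pt "0 0 0.004" --pt "0 0 0.008" --pt "0 0 0.008" --twist '[0, 0, 0]' --claw '[255, 255, 255]'

```text
time_s: 7.8
eef_pos: [0.4813, 0.1176, 0.1546]
tcp_rot: [-2.322, -2.115, 0.0]
contact_force: [0.7, -0.4, -0.4]
opening: 0.0152
gripper_force: 39.3
```

Request:
send_rows --pt "0 0 0.004" --pt "0 0 0.008" --pt "0 0 0.008" --twist '[0, 0, 0]' --claw '[255, 255, 255]'

```text
time_s: 8.05
eef_pos: [0.4813, 0.1176, 0.1526]
tcp_rot: [-2.322, -2.115, 0.0]
contact_force: [-0.3, 0.8, -1.1]
opening: 0.0154
gripper_force: 39.3
```

Request:
send_rows --pt "0 0 0.004" --pt "0 0 0.004" --twist '[0, 0]' --claw '[255, 255]'

```text
time_s: 8.22
eef_pos: [0.4814, 0.1176, 0.1517]
tcp_rot: [-2.322, -2.115, 0.0]
contact_force: [-0.1, 0.8, -2.0]
opening: 0.0152
gripper_force: 39.3
```

Request:
send_rows --pt "0 0 0.004" --pt "0 0 0.004" --twist '[0, 0]' --claw '[255, 255]'

```text
time_s: 8.38
eef_pos: [0.4814, 0.1176, 0.1507]
tcp_rot: [-2.322, -2.115, 0.0]
contact_force: [-0.5, -0.2, -1.4]
opening: 0.0158
gripper_force: 39.3
```

Request:
send_rows --pt "0 0 0.004" --pt "0 0 0.004" --twist '[0, 0]' --claw '[255, 255]'

```text
time_s: 8.55
eef_pos: [0.4815, 0.1177, 0.1503]
tcp_rot: [2.322, 2.116, 0.0]
contact_force: [-1.2, 0.4, 3.4]
opening: 0.0156
gripper_force: 40.2
```

Contact came at TCP z 0.1503 (about 5 N), with the bridge on the rim. Now I'll slide along +y (tool x).

Request:
send_rows --pt "0.012 0 0" --pt "0.024 0 0" --pt "0.036 0 0" --pt "0.048 0 0" --pt "0.06 0 0" --pt "0.06 0 0" --twist '[0, 0, 0, 0, 0, 0]' --claw '[255, 255, 255, 255, 255, 255]'

```text
time_s: 9.05
eef_pos: [0.4833, 0.1331, 0.1501]
tcp_rot: [2.322, 2.116, 0.001]
contact_force: [-0.0, -2.5, 5.3]
opening: 0.0153
gripper_force: 40.2
```

Request:
send_rows --pt "0.012 0 0" --pt "0.024 0 0" --pt "0.036 0 0" --pt "0.048 0 0" --pt "0.048 0 0" --twist '[0, 0, 0, 0, 0]' --claw '[255, 255, 255, 255, 255]'

```text
time_s: 9.47
eef_pos: [0.4841, 0.1455, 0.1499]
tcp_rot: [-2.322, -2.115, -0.002]
contact_force: [0.2, -0.3, 2.8]
opening: 0.0152
gripper_force: 40.0
```

Request:
send_rows --pt "0.004 0 0.001" --pt "0.008 0 0.001" --pt "0.008 0 0.001" --twist '[0, 0, 0]' --claw '[255, 255, 255]'

```text
time_s: 9.72
eef_pos: [0.4837, 0.147, 0.1491]
tcp_rot: [-2.322, -2.114, 0.0]
contact_force: [0.4, 0.1, -1.2]
opening: 0.0155
gripper_force: 39.3
```

Request:
send_rows --pt "0.004 0 0" --pt "0.004 0 0" --twist '[0, 0]' --claw '[255, 255]'

```text
time_s: 9.88
eef_pos: [0.4838, 0.1478, 0.1491]
tcp_rot: [-2.322, -2.114, 0.001]
contact_force: [0.1, -0.1, -2.0]
opening: 0.0153
gripper_force: 39.3
```

Request:
send_rows --pt "0.004 0 0" --pt "0.004 0 0" --twist '[0, 0]' --claw '[255, 255]'

```text
time_s: 10.05
eef_pos: [0.4841, 0.1487, 0.1494]
tcp_rot: [-2.322, -2.115, 0.0]
contact_force: [0.1, 0.3, -1.6]
opening: 0.0154
gripper_force: 39.3
```

The bridge came free of the rim at y≈0.147, so it's over the notch. Backing off 0.3 mm and descending.

Request:
send_rows --pt "-0.001 0 0.004" --pt "-0.001 0 0.008" --pt "-0.001 0 0.008" --twist '[0, 0, 0]' --claw '[255, 255, 255]'

```text
time_s: 10.3
eef_pos: [0.4841, 0.1482, 0.1474]
tcp_rot: [-2.322, -2.115, 0.0]
contact_force: [-0.4, -0.2, -0.9]
opening: 0.0152
gripper_force: 39.3
```

Request:
send_rows --pt "0 0 0.004" --pt "0 0 0.008" --pt "0 0 0.008" --twist '[0, 0, 0]' --claw '[255, 255, 255]'

```text
time_s: 10.55
eef_pos: [0.4842, 0.1482, 0.1454]
tcp_rot: [-2.322, -2.115, 0.0]
contact_force: [-0.1, 0.3, -1.8]
opening: 0.0154
gripper_force: 39.3
```

Request:
send_rows --pt "0 0 0.004" --pt "0 0 0.008" --pt "0 0 0.008" --twist '[0, 0, 0]' --claw '[255, 255, 255]'

```text
time_s: 10.8
eef_pos: [0.4842, 0.1482, 0.1434]
tcp_rot: [-2.322, -2.115, 0.0]
contact_force: [-0.1, -0.4, -1.8]
opening: 0.0155
gripper_force: 39.3
```

Floor contact is expected at about 0.1425.

Request:
send_rows --pt "0 0 0.003" --pt "0 0 0.003" --twist '[0, 0]' --claw '[255, 255]'

```text
time_s: 10.97
eef_pos: [0.4842, 0.1483, 0.1427]
tcp_rot: [-2.322, -2.115, 0.0]
contact_force: [-0.6, -1.0, -1.6]
opening: 0.0156
gripper_force: 39.3
```

Request:
send_rows --pt "0 0 0.002" --pt "0 0 0.002" --twist '[0, 0]' --claw '[255, 255]'

```text
time_s: 11.13
eef_pos: [0.4843, 0.1483, 0.1424]
tcp_rot: [-2.322, -2.115, -0.0]
contact_force: [0.0, -0.3, -0.6]
opening: 0.0152
gripper_force: 39.5
```

Request:
send_rows --pt "0 0 0.001" --pt "0 0 0.001" --twist '[0, 0]' --claw '[255, 255]' --squeeze 20

```text
time_s: 11.3
eef_pos: [0.4844, 0.1483, 0.1424]
tcp_rot: [2.323, 2.115, 0.0]
contact_force: [-1.9, 0.7, 3.6]
opening: 0.0156
gripper_force: 40.1
```

Request:
send_rows --pt "0 0 0" --pt "0 0 0" --pt "0 0 0" --pt "0 0 0" --pt "0 0 0" --twist '[0, 0, 0, 0, 0]' --claw '[225, 190, 150, 120, 100]'

```text
time_s: 11.72
eef_pos: [0.4843, 0.1483, 0.142]
tcp_rot: [-2.322, -2.115, -0.0]
contact_force: [0.0, 0.1, -1.1]
opening: 0.0518
gripper_force: 0.0
```

Request:
send_rows --pt "0 0 -0.04" --pt "0 0 -0.1" --pt "0 0 -0.2" --pt "0 0 -0.3" --pt "0 0 -0.4" --pt "-0.3 0 -0.5" --pt "-0.3 0 -0.5" --pt "-0.3 0 -0.5" --pt "-0.3 0 -0.5" --twist '[0, 0, 0, 0, 0, 0, 0, 0, 0]' --claw '[100, 100, 100, 100, 100, 60, 60, 60, 60]'

```text
time_s: 12.47
eef_pos: [0.4778, 0.0723, 0.2686]
tcp_rot: [2.325, 2.111, 0.003]
contact_force: [0.1, 1.0, -0.7]
opening: 0.0652
gripper_force: 0.0
```

```bash
python3 -c "
from h import *
go((.48,.1,.3),84.7)
im=bot.grab_frame('wrist')[:,:,::-1]; s=bot.grab_frame('scene')[:,:,::-1]
a=cv2.resize(im[60:260,190:390],(400,400),interpolation=cv2.INTER_CUBIC); b=cv2.resize(s[170:270,250:350],(400,400),interpolation=cv2.INTER_CUBIC)
cv2.imwrite('pics/end.png',np.hstack([a,b]))"
```

```text
t 12.47 pos [0.4778 0.0723 0.2686] yaw 84.48 tilt [ 0.003  0.    -1.   ] F [ 0.14  0.98 -0.67] open 0.0652 gf 0.0
travel [0.1112, -0.0016, -0.1256] twist -0.0012
```

View pics/end.png

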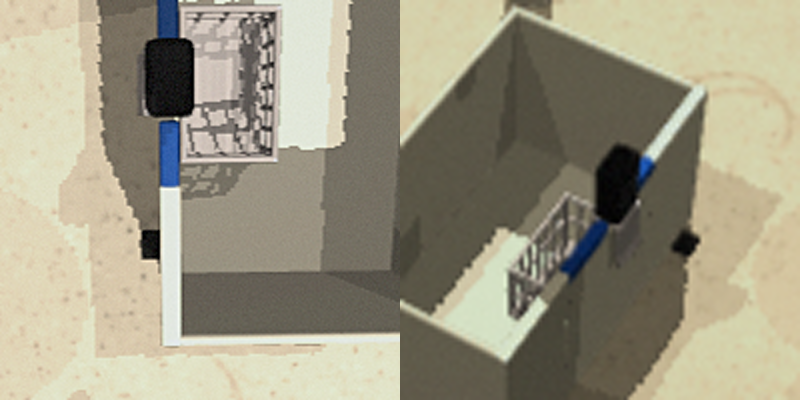

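The basket hangs inside with its hook in the notch. The blue strip meets the grip block on both sides, and the seating contact came 8 mm below the rim. The gripper is clear, so I'm handing in.

```bash
python3 -c "
from station import bot
print(bot.finish_job())"
```

```text
the job is handed in; nothing more can be done
None
```

The job is handed in: the basket hangs inside the bath, hooked over the near rim and seated in the notch, with the gripper clear. It took about 12.5 s, and the highest bath load I read was about 7 N.

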